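# Dock the dosing pot and set its vent cap a quarter turn open

### The arm

A 7-joint arm with a two-finger parallel gripper is mounted at the origin on the work surface. World frame = base frame: x ahead of the robot, y to its left, z up, the work surface at z = 0. Lengths are in mm, angles in rad, forces in N, time in s.
With the tool pointing down it reaches from about 425 to 975 mm from the base axis. Payload 16.7 kg.
Tool frame: the origin (TCP) lies midway between the tips of the shut fingers; the grasp point (between the pads) lies 19 mm behind it; z points along the fingers, y is the line along which they close (so a half turn about z gives the same grasp; the last joint's range is limited). The gripper opens to 85 mm and grips with 20 to 120 N. Pads are 22 mm wide; open, the fingers measure 114 mm over their backs; the gripper's body (76 mm by 85 mm) begins 54 mm behind the grasp point. The pads swing forward as they close: fully open they stand 13 mm farther back than shut.
Start: joints at [-0.149, 0.426, 0.074, 1.606, -0.034, 1.111, -0.067], TCP at [674.964, -0.019, 231.302] pointing down, gripper open.
Joint ranges: [-2.85, 2.85], [-0.5, 2.14], [-1.23, 1.37], [0.21, 2.46], [-1.02, 4.16], [0.16, 2.05], [-2.73, 2.73]. Speed limits (rad/s): [1.89, 1.89, 2.39, 2.39, 3.01, 3.01, 3.01].

### API

Orientations are given as a unit quaternion [w, x, y, z].
In Python, from plant import read_state, eyes, arm, models gives the robot as it stands.
- The arm moves only by the tool jog_arm, never from a script. Its argument "commands" is a list of rows, each a list of 6 numbers: the shift along the tool's x, y, z scaled (see below), then the turn, a rotation vector about the tool's x, y, z scaled (see below). In form: [[dx, dy, dz, rx, ry, rz], ...]. A call has 1 to 20 rows; each row is the pose to reach, as a shift and turn from the pose commanded when the call began, along the tool's axes at that moment; what a row does not reach only later rows make up. The controller multiplies each number of a shift by 0.12 m and each number of a turn by 30 degrees. A row lasts 1/10 s, in which the tool goes at most 50 mm and 8.59 degrees, less where a joint would pass 70% of its speed; a pose out of reach is approached as far as the arm can. A call with a number of a shift or a turn outside -1 to 1 is refused whole. A call with a gripper value outside its range is refused whole. "jaw" is the opening, from 0 (shut) to 1 (fully open), set as the call begins (left out, the last holds). The fingers move at their own pace and stop on an object; "squeeze" is the grip in N (left out, the last holds). Time passes only in rows, so rows that repeat a pose let the fingers close. It gives the time, the measured TCP pose, the force, the opening and the grip force at its end, in the units of the state.
- read_state(): the state, without advancing time (a new reading comes with each control period).
- eyes.get_image(name): name is "scene" or "side" or "wrist"; returns a dict with "color" (480x640x3 uint8, red, green, blue), "range_z" (480x640 float32, mm along the optical axis (not along the pixel's ray), 0 where there is no reading), "fx", "fy", "cx", "cy" (pixels), "pose" (4x4, takes a point from camera to world coordinates); the wrist camera has in their place "hand_eye" (4x4, takes a point from camera to tool coordinates, whose origin is the TCP and whose axes are the flange's). Camera axes: x right, y down, z forward; pixel columns grow to the right and rows downward; lengths in mm; the calibration is good to about 2 mm. The wrist camera is an equidistant fisheye: a pixel r from the principal point sees the ray r / f radians off the axis. A picture is of the moment at which its call begins: read the wrist's pose just before it.
- arm.close_job(): hands the job in; it is judged then, once.
Trained networks look in a picture, given as the dict that the camera call returned (one of the last four; its "shot" number tells which), for a name from the list of things; names that differ only in an ending like _2 or _b are one class to them, and where a whole thing is asked for, a point or a joint stands for the part that bears it (a point fixed in the world has none). Each returns a list of dicts, best first, with "p" (0 to 1); they miss things now and then, are a little off and sometimes report something else, mostly with a low value. They report only what shows in the picture. A call takes as long as a camera call. They do not tell look-alikes from the thing itself.
- models.spot_in(picture, thing): "centre" ([x, y, z] in mm, in the coordinates of the camera as it stood for that picture, good to about 4 mm: the middle of the surface that is visible of it).
- models.pinpoint(picture, thing): "centre" ([x, y, z] in mm, in the coordinates of the camera as it stood for that picture, good to about 4 mm: a listed point, or the origin of a listed thing).
The state is a dict: "time": time; "joints": joint angles; "qvel": joint speeds; "joint_torque": joint torques, N m; "eef_pos": TCP position; "ee_rot": TCP orientation; "force": force on the tool from outside, world axes, zero at the start; "wrist_torque": the same for the moment, N m; "width": opening from 0.0 (shut) to 1.0 (fully open); "grasp_force": force on a finger pad.
Only numpy, scipy, OpenCV 4.12 (cv2) and the standard library are available. Lean on these libraries where they do the work, as an engineer would, in place of code of your own. Each camera call takes 0.05 s, during which the arm holds its last target. There are 200 camera calls.

### The job

Set the aluminium dosing pot on the plywood docking base, so that both pegs go into the sockets under the pot and it sits fully home on the plate. Then screw its knurled cap down clockwise until it bottoms out, back it off a quarter turn to leave the vent open, and finish while still holding the cap there in the gripper: do not let go. Leave the other things on the bench where they are.

Things in the scene. Friction and masses are not known exactly. Their poses are not given: they have to be found in the camera images.
- pot: Loose rectangular aluminium pot, 0.3 to 0.6 kg, 58 mm along its x, 84 mm along its y, 50 mm high without the cap; vertical walls to grip across the 58 mm, the cap between the fingers. Origin: centre of its underside, z up. Two sockets in the underside, 13 mm wide, 20 mm deep, 2 mm chamfer, at y = +27 and -27 mm (either way round fits). Cap's top: 28 (bottomed) to 31 mm above the pot's top face.
- cap: Knurled black plastic cap on the middle of the pot's top, 42 mm diameter, 24 mm tall, grey pointer bar on top along its x. Origin: centre of its underside, 54 mm above the pot's underside when bottomed (4 mm above the pot's top face). Already started on its thread: it turns and climbs 4 mm a turn, stays where left (friction 0.06 N m), cannot come off.
- cap_top (a point): Centre of the cap's top face, 24 mm above the cap's origin.
- cap_turn (a joint): Turn of the cap relative to the pot, rad: 0 is bottomed out on a hard stop, growing as it is unscrewed (anticlockwise seen from above). It starts 2.6 to 4.5 rad from the stop. A quarter turn is 1.57.
- dock: Docking base fixed to the bench: pale plywood plate 130 mm along its x, 150 mm along its y, 18 mm thick. Origin: centre of its underside on the bench, z up. Two steel pegs, 10 mm diameter, 16 mm tall, the upper 8 mm tapering to 4 mm, stand at y = +27 and -27 mm on its y axis.
- dock_seat (a point): Centre of the plate's top face between the two pegs, 18 mm above the bench; the pot's origin belongs here, its x and y axes along the base's (either way round).
- tin: Bystander: closed round steel tin, 72 mm diameter, 70 mm high. Origin: centre of its underside.
- offcut: Bystander: flat pale wood offcut 50 x 110 x 18 mm. Origin: centre of its underside.
- filler_knife: Bystander: filling knife about 200 mm long, lying flat. Origin: near its middle, on the bench.
Not all that is in view belongs to the job. What is shaped like the pot but blue or orange is not meant.

How it is judged (in metres and radians):
On the way, in this order (a step that is already met when the one before it is completed fails the run):
1. the pot sits fully home on the docking base's pegs (horizontal distance between pot and dock_seat below 0.006 m and z of pot in the frame of dock_seat below 0.003 m and angle between the x axis of pot and the x axis of dock, either way round below 0.15 rad and angle between pot's own z axis and vertical below 0.06 rad), for 0.2 s.
2. the cap is bottomed out while the pot is docked (value of joint cap_turn below 0.1 rad and horizontal distance between pot and dock_seat below 0.006 m and z of pot in the frame of dock_seat below 0.004 m), for 0.1 s.
At the end, for the whole second after the job is handed in: The pot is fully home on the pegs (centre within 6 mm, less than 3 mm above the plate, within 0.15 rad of square, upright within 0.06 rad), the cap stands 1.25 to 1.9 rad back from its stop, at rest, and the fingers still grip it (over 2 N) (all of step 1 and value of joint cap_turn between 1.25 and 1.9 rad and contact force between the fingers and cap above 2 N and linear speed of pot below 0.02 m/s and angular speed of cap below 0.15 rad/s); the arm keeps its last pose, push and grip.
It fails at once if a bystander is pushed more than 30 mm (distance of any of tin, offcut, filler_knife from where it was at the start of the episode above 0.03 m).
It fails at once if the pot is tipped over (angle between pot's own z axis and vertical above 0.7 rad).
It also fails if it takes over 72 s, if anything falls off the work surface, if the arm or the gripper's body presses on something with over 40 N, if the wrist force passes 120 N, or if a joint passes its speed limit or range.

## Working session

There is one attempt and no reset: what is moved stays moved. The work goes in short steps, Python scripts to look and compute and a tool call to move; the robot and the scene stay as the last step left them, time stands still between calls to the robot, and variables do not carry over. Pictures are saved under pics/ and viewed, at most 10 in all, crops included, and the job is handed in when it is done.

Besides the shell and the picture viewer there is one more tool, called after "Emit:" by a JSON object that holds its "method" and its "body". jog_arm: Moves the arm, as the interface text tells. Its arguments: {"type":"object","properties":{"commands":{"type":"array","items":{"type":"array","items":{"type":"number"}}},"jaw":{"type":"number"},"squeeze":{"type":"number"}},"required":["commands"]}

```bash
mkdir -p pics; ls
cat > h.py <<'E'
import numpy as np,cv2
from plant import read_state,eyes,arm,models
from scipy.spatial.transform import Rotation as R
def T():
    s=read_state();q=s["ee_rot"];M=np.eye(4);M[:3,:3]=R.from_quat([q[1],q[2],q[3],q[0]]).as_matrix();M[:3,3]=s["eef_pos"];return M
def shot(n):
    t=T();p=eyes.get_image(n)
    p["W"]=p["pose"] if "pose" in p else t@p["hand_eye"]
    return p
def w(p,c): return (np.array(p["W"])@np.r_[c,1])[:3]
def save(p,f): cv2.imwrite("pics/"+f,p["color"][:,:,::-1])
def cloud(p):
    z=p["range_z"];v,u=np.indices(z.shape)
    x=(u-p["cx"])/p["fx"];y=(v-p["cy"])/p["fy"]
    P=np.stack([x*z,y*z,z],-1);M=np.array(p["W"])
    return P@M[:3,:3].T+M[:3,3]
E
python3 - <<'E'
from h import *
np.set_printoptions(precision=1,suppress=True)
for n in["scene","side"]:
    p=shot(n);save(p,n+".png")
    for t in["pot","cap","cap_top","dock","dock_seat","tin","offcut","filler_knife"]:
        for f in(models.spot_in,models.pinpoint):
            try:
                for d in f(p,t)[:3]:print(n,t,f.__name__,round(d["p"],2),w(p,d["centre"]))
            except Exception as e:print(t,e)
s=read_state();print(s["time"],s["ee_rot"],s["width"])
E
```

```text
pics
scene pot call 0.85 [516.9 130.7  52.5]
scene pot call 0.82 [503.2 308.9  48.3]
scene pot call 0.68 [647.9 132.   46.5]
scene pot call 0.68 [496.7 149.3  -0.4]
scene pot call 0.65 [633.5 147.1  -3.9]
scene pot call 0.62 [483.5 308.   -3. ]
scene cap call 0.78 [493.3 299.6  80.2]
scene cap call 0.61 [511.1 144.6  81.2]
scene cap call 0.54 [643.8 138.   80.1]
scene cap call 0.78 [638.8 147.   55.2]
scene cap call 0.56 [503.5 149.6  57.5]
scene cap call 0.49 [486.5 305.1  51.5]
scene cap_top call 0.75 [508.6 147.7  76.6]
scene cap_top call 0.71 [635.1 142.   76.4]
scene cap_top call 0.59 [ 538.  -144.9   18.4]
scene cap_top call 0.93 [632.4 148.4  75.6]
scene cap_top call 0.77 [499.4 148.9  78.5]
scene cap_top call 0.76 [486.3 304.1  80.3]
scene dock call 0.89 [ 527.3 -145.3   -1.1]
scene dock_seat call 0.91 [ 538.5 -147.2   17.1]
scene dock_seat call 0.75 [ 527.7 -141.8   18. ]
scene tin call 0.74 [795.2  28.2  14.1]
scene tin call 0.71 [ 726.7 -273.    68.9]
scene tin call 0.18 [517.9 140.9  79.4]
scene tin call 0.59 [ 710.9 -267.    -1.3]
scene offcut call 0.64 [791.3  32.2  16.
[... 745 characters left out ...]
side cap_top call 0.59 [481.3 312.5  82.5]
side cap_top call 0.84 [630.3 147.4  78.5]
side cap_top call 0.64 [499.5 147.5  83.7]
side dock call 0.64 [ 522.9 -144.7    0.8]
side dock_seat call 0.69 [ 520.6 -122.8   19.4]
side dock_seat call 0.6 [ 520.  -143.4   18.4]
side dock_seat call 0.38 [494.2 147.2  56.3]
side tin call 0.87 [ 700.4 -243.8   52.7]
side tin call 0.86 [ 708.  -271.2    2.8]
side tin call 0.15 [502.1 147.4  83.1]
side offcut call 0.9 [776.5  49.8  15.5]
side offcut call 0.93 [780.2  34.7   2.5]
side offcut call 0.57 [498.4 144.5  -1. ]
side filler_knife call 0.62 [680.5 287.4  -0.3]
side filler_knife call 0.59 [712.5 286.5  -0.5]
1.7 [-0.   0.7  0.7  0. ] 1.0012398771952478
```

View scene.

View pics/scene.png

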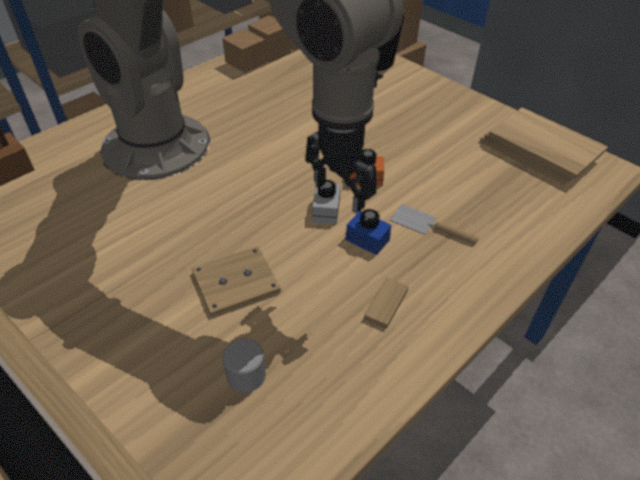

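Run:
```python
from h import *
np.set_printoptions(precision=4,suppress=True)
print(T())
p=shot("scene");C=cloud(p);np.save("scene.npy",C);np.save("col.npy",p["color"])
M=np.linalg.inv(p["W"])
for x in([498,148,80],[632,147,78],[485,305,80]):
    c=(M@np.r_[x,1])[:3];print(c[0]/c[2]*p["fx"]+p["cx"],c[1]/c[2]*p["fy"]+p["cy"])
# dock + pot tops by height
def rect(m,n):
    q=C[m][:,:2].astype(np.float32);print(n,len(q),cv2.minAreaRect(q),np.median(C[m][:,2]))
X,Y,Z=C[...,0],C[...,1],C[...,2]
ok=p["range_z"]>0
rect(ok&(abs(X-523)<110)&(abs(Y+145)<110)&(Z>12)&(Z<23),"dock")
rect(ok&(abs(X-523)<60)&(abs(Y+145)<60)&(Z>25)&(Z<45),"pegs")
for a,b in((498,148),(632,147),(485,305)):
    rect(ok&(abs(X-a)<60)&(abs(Y-b)<62)&(Z>45)&(Z<56),"pot")
    m=ok&(abs(X-a)<30)&(abs(Y-b)<30)&(Z>70);rect(m,"cap");print(p["color"][m].mean(0))
```

```text
[[  0.       1.      -0.0001 674.9651]
 [  1.      -0.       0.0001   0.0234]
 [  0.0001  -0.0001  -1.     231.3078]
 [  0.       0.       0.       1.    ]]
325.0981180955043 183.86351957872026
368.5504402281638 213.8493693028289
367.32007094386825 151.9837818893138
dock 3516 ((527.8114013671875, -143.1266632080078), (150.5216827392578, 135.01040649414062), 70.70510864257812) 17.933018855394607
pegs 40 ((530.9487915039062, -144.9495086669922), (61.80293655395508, 9.758380889892578), 70.78782653808594) 28.912323537919917
pot 369 ((503.9222412109375, 147.59735107421875), (57.97591781616211, 85.00297546386719), 39.908790588378906) 49.84796540581067
cap 192 ((508.1274108886719, 148.62303161621094), (34.41075134277344, 43.95827102661133), 4.487459182739258) 79.95433516336857
[50.0729 48.7552 47.3906]
pot 493 ((636.21826171875, 147.350341796875), (85.77137756347656, 61.29113006591797), 12.0900239944458) 49.73444834020927
cap 251 ((636.0935668945312, 146.08251953125), (44.61170196533203, 42.63725280761719), 81.8238754272461) 77.58756179816669
[53.3426 51.3147 49.9482]
pot 124 ((510.06732177734375, 326.7810974121094), (20.131444931030273, 61.450897216796875), 40.89517593383789) 50.035348775952684
cap 174 ((490.54681396484375, 304.6925964355469), (35.96821594238281, 45.144962310791016), 30.046493530273438) 77.73167414341066
[53.2471 49.9713 47.3966]
```

The scene picture shows three candidates: grey at (325,190), blue at (369,230) and orange at (370,168). The grey one fits "aluminium". The dock is at (235,280), the tin at (244,365), the offcut at (387,302) and the knife at (430,222). I'll move over the grey pot and confirm it with a wrist crop.

Emit:
{"method": "jog_arm", "body": {"commands": [[0.35, -0.35, 0, 0, 0, -0.25], [0.7, -0.7, 0, 0, 0, -0.5], [1, -1, 0, 0, 0, -0.75], [1, -1, 0, 0, 0, -1], [1, -1, 0, 0, 0, -1], [1, -1, 0, 0, 0, -1]], "jaw": 1}}

```text
time: 2.35
eef_pos: [555.3, 119.7, 231.7]
ee_rot: [0.0, 0.501, 0.866, 0.0]
force: [0.2, -0.6, 0.6]
width: 1.002
grasp_force: 0.0
```

Run:
```python
from h import *
np.set_printoptions(precision=2,suppress=True)
p=shot("wrist");save(p,"w1.png");print(T(),read_state()["joints"])
print({k:p[k] for k in("fx","cx","cy")},p["hand_eye"])
for t in["pot","cap","cap_top"]:
    for d in models.pinpoint(p,t)[:3]:print(t,round(d["p"],2),w(p,d["centre"]))
# fisheye cloud
z=p["range_z"];v,u=np.indices(z.shape);x=(u-p["cx"])/p["fx"];y=(v-p["cy"])/p["fy"];r=np.hypot(x,y)+1e-9
k=np.tan(r)/r;P=np.stack([x*k*z,y*k*z,z],-1);M=p["W"];C=P@M[:3,:3].T+M[:3,3]
X,Y,Z=C[...,0],C[...,1],C[...,2]
b=(z>0)&(abs(X-500)<60)&(abs(Y-148)<60)
m=b&(Z>45)&(Z<56);q=C[m][:,:2].astype(np.float32);print(len(q),cv2.minAreaRect(q),np.median(C[m][:,2]))
m=b&(Z>70)&(Z<95);q=C[m][:,:2].astype(np.float32);print(len(q),cv2.minAreaRect(q),np.median(C[m][:,2]))
```

```text
[[ -0.5    0.87   0.   555.61]
 [  0.87   0.5   -0.   119.2 ]
 [ -0.     0.    -1.   231.5 ]
 [  0.     0.     0.     1.  ]] [-0.26  0.26 -0.08  1.84  0.02  1.04  0.17]
{'fx': 371.64829954431775, 'cx': 323.9699382867447, 'cy': 239.36445629701623} [[  -0.     -0.96   -0.28   70.61]
 [   1.     -0.      0.     -0.21]
 [  -0.     -0.28    0.96 -141.14]
 [   0.      0.      0.      1.  ]]
pot 0.85 [498.1  147.5   -0.57]
pot 0.65 [636.13 153.58   0.83]
pot 0.61 [482.76 309.62   2.94]
cap 0.73 [500.39 150.62  53.81]
cap 0.7 [636.4  143.18  53.39]
cap_top 0.63 [501.06 149.    82.92]
cap_top 0.56 [634.19 146.17  74.59]
cap_top 0.43 [711.17 288.91   0.7 ]
3867 ((500.2613525390625, 148.3563690185547), (58.43832778930664, 84.64688873291016), 39.714351654052734) 48.36689198390627
2217 ((500.5070495605469, 148.46495056152344), (43.28837203979492, 42.9770393371582), 3.3192389011383057) 79.12208426904812
```

View pics/w1.png

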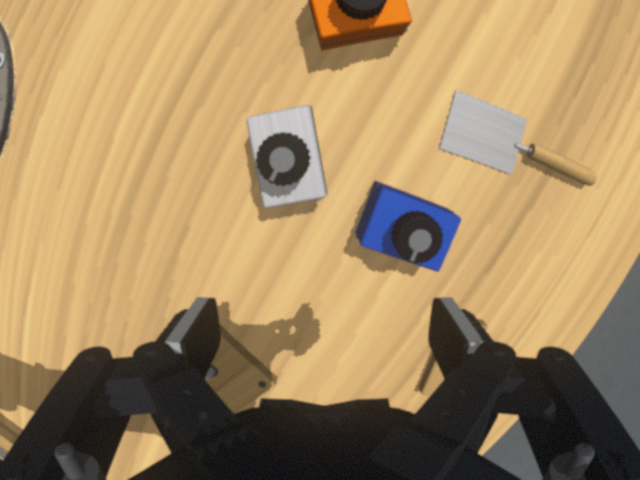

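Wrist view: the grey pot is at (285,158), the blue one at (412,228) and the orange one at (360,15). The grey one is bare metal with vertical walls, so I'll confirm it in a crop while moving above it.

```bash
python3 -c "
import cv2;a=cv2.imread('pics/w1.png')[80:260,210:480];cv2.imwrite('pics/c1.png',cv2.resize(a,None,fx=2.5,fy=2.5,interpolation=2))"
```

```text
(no output)
```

View pics/c1.png

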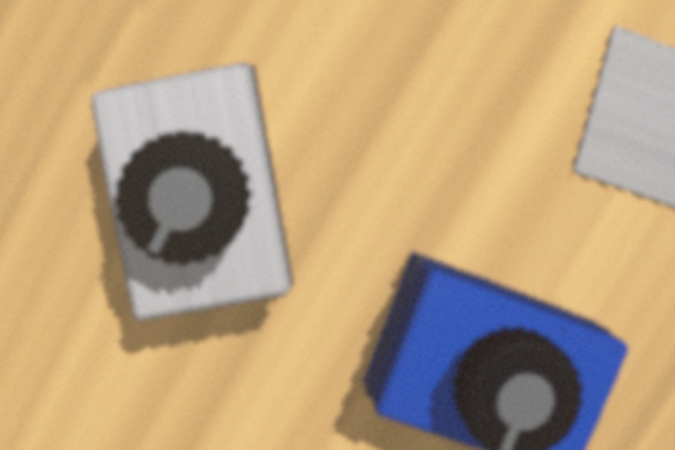

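Emit:
{"method": "jog_arm", "body": {"commands": [[0.22, -0.14, 0, 0, 0, -0.17], [0.44, -0.276, 0.2, 0, 0, -0.327], [0.44, -0.276, 0.5, 0, 0, -0.327], [0.44, -0.276, 0.5, 0, 0, -0.327], [0.44, -0.276, 0.5, 0, 0, -0.327], [0.44, -0.276, 0.5, 0, 0, -0.327]]}}

```text
time: 3.15
eef_pos: [501.3, 148.9, 172.7]
ee_rot: [0.001, 0.425, 0.905, 0.001]
force: [-0.1, 0.2, -0.7]
width: 0.999
grasp_force: 0.0
```

Run:
```python
from h import *
np.set_printoptions(precision=4,suppress=True)
print(T(),read_state()["joints"])
```

```text
[[ -0.6388   0.7693   0.0014 501.2525]
 [  0.7693   0.6388   0.0005 148.9162]
 [ -0.0005   0.0014  -1.     172.7046]
 [  0.       0.       0.       1.    ]] [-0.2941  0.2493 -0.1365  1.9979  0.0432  0.8956  0.2396]
```

The crop confirms the grey aluminium pot, with its cap at (180,198) in the crop and nothing within finger reach. Descending.

Emit:
{"method": "jog_arm", "body": {"commands": [[0, 0, 0.3, 0, 0, 0], [0, 0, 0.6, 0, 0, 0], [0, 0, 0.85, 0, 0, 0], [0, 0, 1, 0, 0, 0], [0, 0, 1, 0, 0, 0]]}}

```text
time: 3.65
eef_pos: [499.8, 148.7, 50.3]
ee_rot: [-0.001, 0.425, 0.905, -0.001]
force: [-0.0, 0.2, 0.3]
width: 1.003
grasp_force: 0.0
```

Emit:
{"method": "jog_arm", "body": {"commands": [[0, 0, 0.15, 0, 0, 0], [0, 0, 0.3, 0, 0, 0], [0, 0, 0.3, 0, 0, 0], [0, 0, 0.3, 0, 0, 0]]}}

```text
time: 4.05
eef_pos: [500.9, 149.3, 16.8]
ee_rot: [0.0, 0.424, 0.905, 0.0]
force: [0.2, 0.4, 0.3]
width: 1.003
grasp_force: 0.0
```

Emit:
{"method": "jog_arm", "body": {"commands": [[0, 0, 0, 0, 0, 0], [0, 0, 0, 0, 0, 0], [0, 0, 0, 0, 0, 0], [0, 0, 0, 0, 0, 0], [0, 0, 0, 0, 0, 0], [0, 0, 0, 0, 0, 0], [0, 0, 0, 0, 0, 0], [0, 0, 0, 0, 0, 0]], "jaw": 0, "squeeze": 60}}

```text
time: 4.85
eef_pos: [500.5, 149.3, 16.7]
ee_rot: [0.001, 0.424, 0.906, 0.0]
force: [-2.8, -1.4, 17.6]
width: 0.673
grasp_force: 62.1
```

Emit:
{"method": "jog_arm", "body": {"commands": [[0, 0, -0.2, 0, 0, 0], [0, 0, -0.5, 0, 0, 0], [0, 0, -0.8, 0, 0, 0], [-0.2, -0.14, -0.95, 0, 0, 0.2], [-0.45, -0.3, -1, 0, 0, 0.45], [-0.7, -0.45, -1, 0, 0, 0.7], [-0.84, -0.556, -1, 0, 0, 0.95], [-0.84, -0.556, -1, 0, 0, 1], [-0.84, -0.556, -1, 0, 0, 1]]}}

```text
time: 5.75
eef_pos: [513.0, 28.9, 135.5]
ee_rot: [-0.0, 0.644, 0.765, 0.0]
force: [0.1, 1.1, -4.6]
width: 0.669
grasp_force: 68.2
```

Run:
```python
from h import *
np.set_printoptions(precision=4,suppress=True)
t=T();s=read_state();print(t,s["joints"],s["grasp_force"],s["force"])
d=t[:3,:3].T@(np.array([527,-110,136])-t[:3,3]);print(d/120)
```

```text
[[ -0.1698   0.9855  -0.0001 512.9568]
 [  0.9855   0.1698   0.0002  28.8805]
 [  0.0002  -0.      -1.     135.5496]
 [  0.       0.       0.       1.    ]] [-0.1923  0.2806  0.0126  2.0553 -0.0051  0.8057 -0.006 ] 68.24797511100769 [ 0.1394  1.0584 -4.6424]
[-1.1604 -0.0812 -0.0039]
```

Emit:
{"method": "jog_arm", "body": {"commands": [[-0.4, 0, 0, 0, 0, 0.25], [-0.8, 0, 0, 0, 0, 0.5], [-1, 0, 0, 0, 0, 0.75], [-1, 0, 0, 0, 0, 0.97], [-1, 0, 0, 0, 0, 0.97]]}}

```text
time: 6.25
eef_pos: [533.6, -88.7, 135.2]
ee_rot: [-0.0, 0.816, 0.578, -0.0]
force: [0.3, 0.4, -4.4]
width: 0.67
grasp_force: 68.2
```

Emit:
{"method": "jog_arm", "body": {"commands": [[-0.4, 0, 0, 0, 0, 0], [-0.8, 0, 0, 0, 0, 0], [-1, 0, 0, 0, 0, 0], [-1, 0, 0, 0, 0, 0]]}}

```text
time: 6.65
eef_pos: [492.7, -204.7, 135.4]
ee_rot: [0.0, 0.815, 0.58, -0.0]
force: [0.6, 1.1, -4.4]
width: 0.673
grasp_force: 68.2
```

Emit:
{"method": "jog_arm", "body": {"commands": [[-0.3, 0, 0, 0, 0, 0], [-0.5, 0, 0, 0, 0, 0], [-0.5, 0, 0, 0, 0, 0], [-0.5, 0, 0, 0, 0, 0]]}}

```text
time: 7.05
eef_pos: [474.6, -257.8, 135.3]
ee_rot: [-0.0, 0.814, 0.58, 0.0]
force: [0.7, 1.4, -5.2]
width: 0.669
grasp_force: 68.3
```

```bash
cat >> h.py <<'E'
def wcloud(p):
    z=p["range_z"];v,u=np.indices(z.shape);x=(u-p["cx"])/p["fx"];y=(v-p["cy"])/p["fy"];r=np.hypot(x,y)+1e-9
    k=np.tan(r)/r;P=np.stack([x*k*z,y*k*z,z],-1);M=p["W"];return P@M[:3,:3].T+M[:3,3]
E
python3 - <<'E'
from h import *
np.set_printoptions(precision=4,suppress=True)
p=shot("wrist");save(p,"w2.png");t=T();print(t,read_state()["joints"])
for n in["dock_seat","dock"]:
    for d in models.pinpoint(p,n)[:2]:print(n,round(d["p"],2),w(p,d["centre"]))
C=wcloud(p);X,Y,Z=C[...,0],C[...,1],C[...,2]
b=(p["range_z"]>0)&(abs(X-527)<110)&(abs(Y+143)<110)
for lo,hi,r in((14,22,110),(24,40,50)):
    m=b&(Z>lo)&(Z<hi)&(np.hypot(X-527,Y+143)<r);q=C[m][:,:2].astype(np.float32);print(len(q),cv2.minAreaRect(q),np.median(C[m][:,2]))
q=q[:,:2]
g=(q-[527,-143])@[0.33,0.94]>0
for k in(g,~g):print(k.sum(),q[k].mean(0),cv2.minEnclosingCircle(q[k]))
E
```

```text
[[   0.326     0.9454   -0.      474.8206]
 [   0.9454   -0.326     0.0008 -257.3617]
 [   0.0008   -0.0003   -1.      135.2163]
 [   0.        0.        0.        1.    ]] [ 0.1876  0.3243  0.2287  2.0096 -0.1001  0.8185  0.1413]
dock_seat 0.9 [ 526.1693 -143.0777   15.4172]
dock 0.88 [ 531.519  -143.1582   -2.7471]
30187 ((522.0155639648438, -155.83523559570312), (125.51969909667969, 130.9222869873047), 71.0350341796875) 16.59056888506842
322 ((525.8070678710938, -144.57089233398438), (62.63832092285156, 9.40546989440918), 70.90470886230469) 28.759482434373
158 [ 533.8438 -120.0389] ((534.5391235351562, -119.06658172607422), 5.03464937210083)
164 [ 516.6759 -170.1957] ((516.9129638671875, -169.7473602294922), 4.901063442230225)
```

View pics/w2.png

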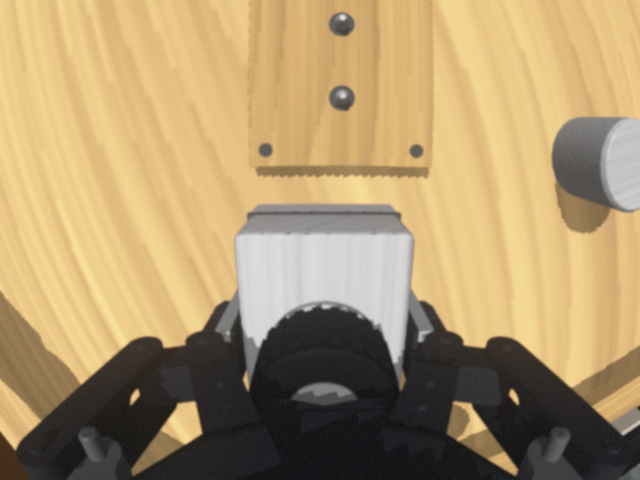

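The wrist view shows the pegs at (341,22) and (341,97), and the pot held square at (325,290). The tin at (600,165) is clear. Moving over the pegs.

Emit:
{"method": "jog_arm", "body": {"commands": [[0.4, 0.04, 0, 0, 0, 0], [0.8, 0.094, 0, 0, 0, 0], [0.95, 0.094, 0.1, 0, 0, 0], [1, 0.094, 0.3, 0, 0, 0], [1, 0.094, 0.45, 0, 0, 0], [1, 0.094, 0.45, 0, 0, 0], [1, 0.094, 0.45, 0, 0, 0]]}}

```text
time: 7.9
eef_pos: [524.6, -149.1, 81.6]
ee_rot: [-0.0, 0.815, 0.579, -0.0]
force: [0.4, 0.0, -3.7]
width: 0.664
grasp_force: 68.0
```

Run:
```python
from h import *
np.set_printoptions(precision=4,suppress=True)
t=T();print(t,read_state()["joints"])
print(t[:3,:3].T@(np.array([525.9,-143.9,34.7])-t[:3,3])/120)
# pot offset in tool frame from the current picture
p=shot("wrist");C=wcloud(p);Q=(C-t[:3,3])@t[:3,:3]
m=(p["range_z"]>0)&(abs(Q[...,1])<20)&(Q[...,2]>-40)&(Q[...,2]<-25)&(Q[...,0]>15)&(Q[...,0]<60)
print(m.sum(),np.percentile(Q[m],[1,50,99],axis=0))
```

```text
[[   0.3292    0.9443   -0.0005  524.5729]
 [   0.9443   -0.3292    0.0001 -149.0723]
 [  -0.       -0.0005   -1.       81.5939]
 [   0.        0.        0.        1.    ]] [ 0.0175  0.4086  0.1732  2.0308 -0.1052  0.7109 -0.0788]
[ 0.0443 -0.0036  0.3908]
10191 [[ 15.4228 -19.584  -34.8015]
 [ 29.5487   0.1405 -31.655 ]
 [ 40.9484  19.6027 -26.1863]]
```

Emit:
{"method": "jog_arm", "body": {"commands": [[0.044, -0.004, 0.05, 0, 0, 0], [0.044, -0.004, 0.12, 0, 0, 0], [0.044, -0.004, 0.18, 0, 0, 0], [0.044, -0.004, 0.24, 0, 0, 0], [0.044, -0.004, 0.3, 0, 0, 0], [0.044, -0.004, 0.35, 0, 0, 0], [0.044, -0.004, 0.39, 0, 0, 0], [0.044, -0.004, 0.39, 0, 0, 0], [0.044, -0.004, 0.39, 0, 0, 0]]}}

```text
time: 8.85
eef_pos: [525.9, -144.5, 34.6]
ee_rot: [0.0, 0.816, 0.579, 0.0]
force: [0.0, 0.7, -1.1]
width: 0.668
grasp_force: 69.6
```

Emit:
{"method": "jog_arm", "body": {"commands": [[0, 0, 0.01, 0, 0, 0], [0, 0, 0.015, 0, 0, 0], [0, 0, 0.015, 0, 0, 0]]}}

```text
time: 9.15
eef_pos: [526.0, -144.5, 34.4]
ee_rot: [0.0, 0.816, 0.578, 0.0]
force: [-13.9, 5.3, 39.9]
width: 0.671
grasp_force: 74.1
```

Emit:
{"method": "jog_arm", "body": {"commands": [[0, 0, 0, 0, 0, 0], [0, 0, 0, 0, 0, 0], [0, 0, 0, 0, 0, 0], [0, 0, 0, 0, 0, 0], [0, 0, 0, 0, 0, 0], [0, 0, 0, 0, 0, 0]], "jaw": 1}}

```text
time: 9.75
eef_pos: [525.7, -144.5, 32.6]
ee_rot: [-0.0, 0.816, 0.579, -0.0]
force: [0.3, -0.9, 0.4]
width: 1.0
grasp_force: 0.0
```

Emit:
{"method": "jog_arm", "body": {"commands": [[0, 0, -0.1, 0, 0, 0], [0, 0, -0.3, 0, 0, 0], [0, 0, -0.6, 0, 0, 0], [0, 0, -0.95, 0, 0, -0.25], [0, 0, -0.95, 0, 0, -0.5], [0, 0, -0.95, 0, 0, -0.75], [0, 0, -0.95, 0, 0, -1], [0, 0, -0.95, 0, 0, -1]]}}

```text
time: 10.55
eef_pos: [525.8, -144.6, 147.7]
ee_rot: [0.0, 0.637, 0.771, 0.0]
force: [-0.5, 0.3, -0.5]
width: 1.004
grasp_force: 0.0
```

Run:
```python
from h import *
np.set_printoptions(precision=4,suppress=True)
p=shot("wrist");save(p,"w3.png");t=T();s=read_state();print(s["time"],t,s["joints"],s["force"])
C=wcloud(p);X,Y,Z=C[...,0],C[...,1],C[...,2]
b=(p["range_z"]>0)&(np.hypot(X-526,Y+144)<62)
m=b&(Z>60)&(Z<75);q=C[m][:,:2].astype(np.float32);print(len(q),cv2.minAreaRect(q),np.median(C[m][:,2]))
m=b&(Z>88)&(Z<110)&(np.hypot(X-526,Y+144)<35);q=C[m][:,:2].astype(np.float32);print(len(q),cv2.minEnclosingCircle(q),np.median(C[m][:,2]))
```

```text
10.6 [[  -0.1828    0.9832    0.0006  525.7258]
 [   0.9832    0.1828   -0.     -144.6659]
 [  -0.0001    0.0006   -1.      147.4318]
 [   0.        0.        0.        1.    ]] [ 0.079   0.3109  0.0855  1.9824 -0.0349  0.849   0.3673] [ 0.2037 -0.5016  0.2538]
6575 ((525.0487670898438, -144.91436767578125), (84.2891845703125, 58.53919219970703), 70.53914642333984) 66.35134336720077
4442 ((524.9957275390625, -145.1937255859375), 22.035507202148438) 97.04764009752058
```

View pics/w3.png

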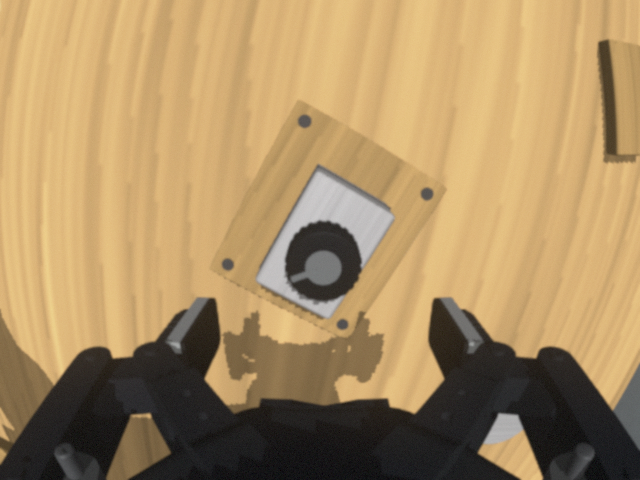

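The wrist view shows the pot seated square on the plate: its top is at the docked height and its centre is within 1 mm. The cap is at (323,262) with its pointer toward (293,280), which puts cap_turn at about 4.1 rad, consistent with the cap height. Next I wind the wrist anticlockwise to get room for one long clockwise turn.

Emit:
{"method": "jog_arm", "body": {"commands": [[-0.003, -0.006, 0.05, 0, 0, -0.28], [-0.003, -0.006, 0.1, 0, 0, -0.56], [-0.003, -0.006, 0.2, 0, 0, -0.84], [-0.003, -0.006, 0.3, 0, 0, -1], [-0.003, -0.006, 0.3, 0, 0, -1]]}}

```text
time: 11.1
eef_pos: [524.2, -144.9, 109.7]
ee_rot: [-0.001, 0.418, 0.908, -0.0]
force: [-0.4, -0.7, 0.3]
width: 1.005
grasp_force: 0.0
```

Emit:
{"method": "jog_arm", "body": {"commands": [[0, 0, 0, 0, 0, -0.28], [0, 0, 0, 0, 0, -0.56], [0, 0, 0, 0, 0, -0.84], [0, 0, 0, 0, 0, -1], [0, 0, 0, 0, 0, -1]]}}

```text
time: 11.6
eef_pos: [525.2, -145.2, 111.4]
ee_rot: [0.0, 0.169, 0.986, -0.0]
force: [0.3, 0.2, 0.4]
width: 0.996
grasp_force: 0.0
```

Emit:
{"method": "jog_arm", "body": {"commands": [[0, 0, 0, 0, 0, -0.28], [0, 0, 0, 0, 0, -0.56], [0, 0, 0, 0, 0, -0.84], [0, 0, 0, 0, 0, -1], [0, 0, 0, 0, 0, -1]]}}

```text
time: 12.1
eef_pos: [525.1, -145.1, 111.1]
ee_rot: [0.0, -0.091, 0.996, -0.0]
force: [0.1, 0.7, -0.0]
width: 1.0
grasp_force: 0.0
```

Run:
```python
from h import *
np.set_printoptions(precision=4,suppress=True)
t=T();s=read_state();print(s["time"],t,s["joints"],s["force"])
```

```text
12.1 [[  -0.9834   -0.1813    0.      525.1276]
 [  -0.1813    0.9834   -0.0001 -145.1101]
 [  -0.       -0.0001   -1.      111.0673]
 [   0.        0.        0.        1.    ]] [ 0.3532  0.371  -0.2439  1.9934  0.1237  0.791   1.7912] [ 0.0633  0.6525 -0.0095]
```

Emit:
{"method": "jog_arm", "body": {"commands": [[0, 0, 0, 0, 0, -0.28], [0, 0, 0.08, 0, 0, -0.56], [0, 0, 0.16, 0, 0, -0.84], [0, 0, 0.25, 0, 0, -1], [0, 0, 0.34, 0, 0, -1], [0, 0, 0.34, 0, 0, -1], [0, 0, 0.34, 0, 0, -1]]}}

```text
time: 12.8
eef_pos: [525.1, -144.9, 70.0]
ee_rot: [-0.0, -0.346, 0.938, 0.0]
force: [0.4, 0.1, 0.4]
width: 1.002
grasp_force: 0.0
```

Emit:
{"method": "jog_arm", "body": {"commands": [[0, 0, 0, 0, 0, 0], [0, 0, 0, 0, 0, 0], [0, 0, 0, 0, 0, 0], [0, 0, 0, 0, 0, 0], [0, 0, 0, 0, 0, 0], [0, 0, 0, 0, 0, 0], [0, 0, 0, 0, 0, 0], [0, 0, 0, 0, 0, 0], [0, 0, 0, 0, 0, 0]], "jaw": 0, "squeeze": 30}}

```text
time: 13.7
eef_pos: [525.6, -145.1, 70.3]
ee_rot: [0.0, -0.348, 0.938, -0.0]
force: [2.0, -2.0, 5.7]
width: 0.481
grasp_force: 31.6
```

Run:
```python
from h import *
np.set_printoptions(precision=4,suppress=True)
t=T();s=read_state();print(s["time"],t,s["joints"],s["force"],s["wrist_torque"])
p=shot("wrist");save(p,"w4.png")
```

```text
13.7 [[  -0.7582   -0.652     0.001   525.5821]
 [  -0.652     0.7582   -0.0002 -145.1409]
 [  -0.0006   -0.0008   -1.       70.2626]
 [   0.        0.        0.        1.    ]] [ 0.4303  0.4415 -0.3414  2.0125  0.2186  0.721   2.2352] [ 1.9897 -2.0097  5.7133] [-0.351  -0.349  -0.0812]
```

View pics/w4.png

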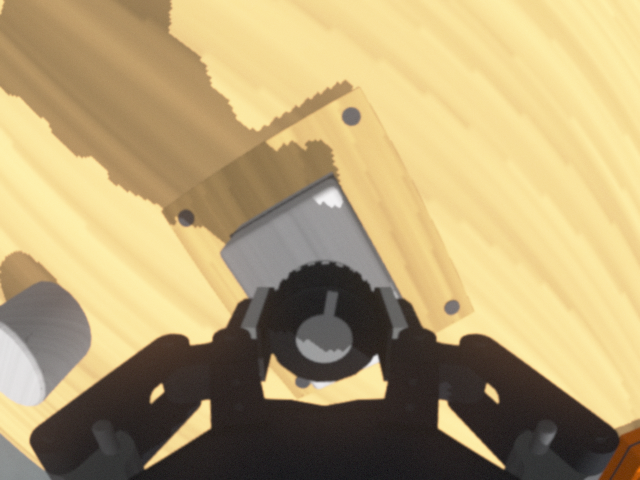

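The view shows the cap gripped between both pads at (325,320), with its pointer up at (333,295). Turning clockwise, following the 4 mm pitch down.

Emit:
{"method": "jog_arm", "body": {"commands": [[0, 0, 0.001, 0, 0, 0.25], [0, 0, 0.002, 0, 0, 0.5], [0, 0, 0.003, 0, 0, 0.75], [0, 0, 0.003, 0, 0, 1], [0, 0, 0.003, 0, 0, 1]]}}

```text
time: 14.25
eef_pos: [525.6, -145.3, 70.0]
ee_rot: [0.0, -0.091, 0.996, -0.0]
force: [1.4, -4.2, 5.7]
width: 0.479
grasp_force: 31.7
```

Emit:
{"method": "jog_arm", "body": {"commands": [[0, 0, 0.001, 0, 0, 0.25], [0, 0, 0.002, 0, 0, 0.5], [0, 0, 0.003, 0, 0, 0.75], [0, 0, 0.003, 0, 0, 1], [0, 0, 0.003, 0, 0, 1]]}}

```text
time: 14.75
eef_pos: [525.6, -145.5, 69.6]
ee_rot: [0.001, 0.17, 0.985, -0.0]
force: [2.0, -5.5, 5.1]
width: 0.484
grasp_force: 31.7
```

Run:
```python
from h import *
np.set_printoptions(precision=4,suppress=True)
t=T();s=read_state();print(s["time"],t,s["joints"],s["force"],s["wrist_torque"])
```

```text
14.75 [[  -0.942     0.3357    0.0012  525.6173]
 [   0.3357    0.942    -0.0008 -145.5218]
 [  -0.0014   -0.0004   -1.       69.5973]
 [   0.        0.        0.        1.    ]] [ 0.2262  0.4235 -0.0912  2.0253  0.0596  0.6939  1.3258] [ 2.0006 -5.5234  5.1067] [-0.9602 -0.4322 -0.0255]
```

Smooth so far. Continuing.

Emit:
{"method": "jog_arm", "body": {"commands": [[0, 0, 0.001, 0, 0, 0.25], [0, 0, 0.002, 0, 0, 0.5], [0, 0, 0.003, 0, 0, 0.75], [0, 0, 0.003, 0, 0, 1], [0, 0, 0.003, 0, 0, 1]]}}

```text
time: 15.25
eef_pos: [525.6, -145.7, 69.3]
ee_rot: [0.001, 0.42, 0.908, -0.0]
force: [1.0, -6.2, 7.1]
width: 0.48
grasp_force: 31.8
```

Emit:
{"method": "jog_arm", "body": {"commands": [[0, 0, 0.001, 0, 0, 0.25], [0, 0, 0.002, 0, 0, 0.5], [0, 0, 0.003, 0, 0, 0.75], [0, 0, 0.003, 0, 0, 1], [0, 0, 0.003, 0, 0, 1]]}}

```text
time: 15.75
eef_pos: [525.4, -145.9, 68.9]
ee_rot: [0.001, 0.64, 0.768, -0.0]
force: [-0.2, -6.1, 7.3]
width: 0.487
grasp_force: 31.9
```

Emit:
{"method": "jog_arm", "body": {"commands": [[0, 0, 0.001, 0, 0, 0.25], [0, 0, 0.002, 0, 0, 0.5], [0, 0, 0.003, 0, 0, 0.75], [0, 0, 0.003, 0, 0, 1], [0, 0, 0.003, 0, 0, 1]]}}

```text
time: 16.25
eef_pos: [525.1, -145.9, 68.5]
ee_rot: [0.001, 0.817, 0.576, -0.0]
force: [-0.9, -6.1, 9.1]
width: 0.48
grasp_force: 32.1
```

Emit:
{"method": "jog_arm", "body": {"commands": [[0, 0, 0.001, 0, 0, 0.25], [0, 0, 0.002, 0, 0, 0.5], [0, 0, 0.003, 0, 0, 0.75], [0, 0, 0.003, 0, 0, 1], [0, 0, 0.003, 0, 0, 1]]}}

```text
time: 16.75
eef_pos: [524.9, -145.9, 68.1]
ee_rot: [0.0, 0.939, 0.345, -0.0]
force: [-3.3, -5.2, 11.7]
width: 0.475
grasp_force: 32.3
```

```bash
cat > a.py <<'E'
from h import *
np.set_printoptions(precision=3,suppress=True)
t=T();s=read_state();print(s["time"],"yaw y",np.degrees(np.arctan2(t[1,1],t[0,1])),t[:3,3],s["joints"],s["force"],s["wrist_torque"],s["grasp_force"])
E
python3 a.py
```

```text
16.75 yaw y -49.63411764176768 [ 524.935 -145.862   68.085] [-0.193  0.457  0.43   2.052 -0.292  0.69  -0.441] [-3.323 -5.165 11.71 ] [-1.29   0.582 -0.064] 32.30594873428345
```

Emit:
{"method": "jog_arm", "body": {"commands": [[0, 0, 0.001, 0, 0, 0.25], [0, 0, 0.001, 0, 0, 0.5], [0, 0, 0.002, 0, 0, 0.75], [0, 0, 0.002, 0, 0, 1], [0, 0, 0.002, 0, 0, 1]]}}

```text
time: 17.25
eef_pos: [524.8, -145.7, 67.7]
ee_rot: [0.0, 0.996, 0.09, -0.0]
force: [-4.7, -5.6, 11.8]
width: 0.485
grasp_force: 32.4
```

Emit:
{"method": "jog_arm", "body": {"commands": [[0, 0, 0.001, 0, 0, 0.15], [0, 0, 0.001, 0, 0, 0.3], [0, 0, 0.001, 0, 0, 0.45], [0, 0, 0.001, 0, 0, 0.5], [0, 0, 0.001, 0, 0, 0.5]]}}

```text
time: 17.75
eef_pos: [524.7, -145.6, 67.6]
ee_rot: [0.0, 0.999, -0.038, -0.0]
force: [-2.7, -2.8, 11.0]
width: 0.483
grasp_force: 32.2
```

```bash
python3 a.py
```

```text
17.75 yaw y -94.39830366000703 [ 524.747 -145.567   67.599] [-0.347  0.504  0.635  2.06  -0.451  0.715 -1.072] [-2.684 -2.814 11.033] [-0.836  0.765 -0.027] 32.240577936172485
```

Emit:
{"method": "jog_arm", "body": {"commands": [[0, 0, 0, 0, 0, 0.1], [0, 0, 0, 0, 0, 0.2], [0, 0, 0, 0, 0, 0.25], [0, 0, 0, 0, 0, 0.25]]}}

```text
time: 18.15
eef_pos: [524.9, -145.4, 67.6]
ee_rot: [0.0, 0.995, -0.103, -0.0]
force: [-2.8, -2.6, 9.3]
width: 0.481
grasp_force: 32.1
```

```bash
python3 a.py
```

```text
18.15 yaw y -101.87344857822762 [ 524.877 -145.428   67.569] [-0.372  0.515  0.669  2.061 -0.48   0.722 -1.175] [-2.797 -2.627  9.297] [-0.84   0.576  0.139] 32.09703505039215
```

Emit:
{"method": "jog_arm", "body": {"commands": [[0, 0, 0, 0, 0, 0.1], [0, 0, 0, 0, 0, 0.2], [0, 0, 0, 0, 0, 0.2]]}}

```text
time: 18.45
eef_pos: [525.2, -145.3, 67.6]
ee_rot: [0.0, 0.988, -0.155, 0.0]
force: [-0.4, -3.1, 7.7]
width: 0.481
grasp_force: 31.9
```

```bash
python3 a.py
```

```text
18.45 yaw y -107.8472562693142 [ 525.239 -145.276   67.561] [-0.393  0.524  0.697  2.062 -0.503  0.727 -1.258] [-0.447 -3.069  7.704] [-0.791  0.029  0.985] 31.925892233848572
```

Torque jumped to 1 N m at about 238° of turning: the stop, as predicted (233°). I'll check in a picture that the cap turned with the fingers and the pot stayed square.

Run:
```python
from h import *
np.set_printoptions(precision=3,suppress=True)
p=shot("wrist");save(p,"w5.png")
C=wcloud(p);X,Y,Z=C[...,0],C[...,1],C[...,2]
b=(p["range_z"]>0)&(np.hypot(X-526,Y+144)<60)
m=b&(Z>62)&(Z<70);q=C[m][:,:2].astype(np.float32);print(len(q),cv2.minAreaRect(q),np.median(C[m][:,2]))
```

```text
9344 ((526.2506713867188, -145.36508178710938), (84.56153869628906, 57.818763732910156), 67.13197326660156) 66.40979011529576
```

View pics/w5.png

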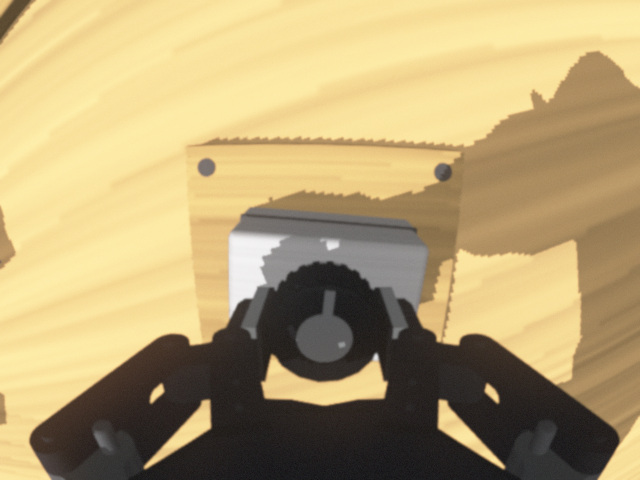

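Cap gripped at (325,320), pointer at (329,295), still nearly aligned with the fingers. The pot turned about 3.5° to the limit of its peg slack, which confirms the hard stop. Now backing off about 93° (includes the wind-up).

Emit:
{"method": "jog_arm", "body": {"commands": [[0, 0, 0, 0, 0, -0.2], [0, 0, -0.001, 0, 0, -0.4], [0, 0, -0.002, 0, 0, -0.6], [0, 0, -0.002, 0, 0, -0.8], [0, 0, -0.003, 0, 0, -1], [0, 0, -0.003, 0, 0, -1]]}}

```text
time: 19.1
eef_pos: [525.2, -145.5, 67.9]
ee_rot: [0.0, 0.994, 0.107, 0.0]
force: [1.5, -3.8, 2.7]
width: 0.483
grasp_force: 31.5
```

Emit:
{"method": "jog_arm", "body": {"commands": [[0, 0, -0.001, 0, 0, -0.2], [0, 0, -0.001, 0, 0, -0.4], [0, 0, -0.002, 0, 0, -0.6], [0, 0, -0.002, 0, 0, -0.8], [0, 0, -0.003, 0, 0, -1], [0, 0, -0.003, 0, 0, -1]]}}

```text
time: 19.7
eef_pos: [525.3, -145.3, 68.3]
ee_rot: [0.0, 0.933, 0.359, 0.0]
force: [2.1, -3.9, 4.1]
width: 0.481
grasp_force: 31.6
```

Emit:
{"method": "jog_arm", "body": {"commands": [[0, 0, -0.001, 0, 0, -0.2], [0, 0, -0.001, 0, 0, -0.4], [0, 0, -0.002, 0, 0, -0.6], [0, 0, -0.002, 0, 0, -0.8], [0, 0, -0.003, 0, 0, -1], [0, 0, -0.003, 0, 0, -1]]}}

```text
time: 20.3
eef_pos: [525.4, -145.1, 68.6]
ee_rot: [0.0, 0.809, 0.588, 0.0]
force: [2.9, -4.0, 4.5]
width: 0.484
grasp_force: 31.6
```

```bash
python3 a.py
python3 - <<'E'
from h import *
np.set_printoptions(precision=3,suppress=True)
p=shot("wrist");save(p,"w6.png")
C=wcloud(p);X,Y,Z=C[...,0],C[...,1],C[...,2]
b=(p["range_z"]>0)&(np.hypot(X-526,Y+144)<60)
m=b&(Z>62)&(Z<70);q=C[m][:,:2].astype(np.float32);print(len(q),cv2.minAreaRect(q),np.median(C[m][:,2]))
E
```

```text
20.3 yaw y -17.963535750074428 [ 525.423 -145.087   68.589] [-0.078  0.437  0.284  2.044 -0.189  0.684  0.014] [ 2.855 -3.991  4.47 ] [-0.771 -0.869  0.032] 31.628090143203735
10538 ((525.40673828125, -143.50332641601562), (84.2365951538086, 58.528663635253906), 69.01256561279297) 66.35717400046681
```

View pics/w6.png

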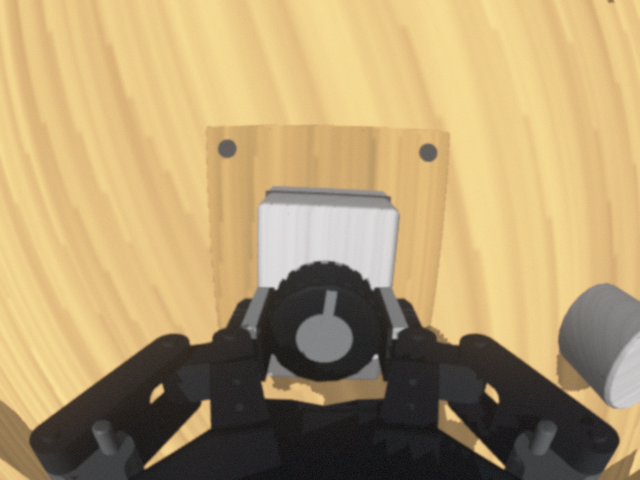

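The pointer is at (332,292), about 85–90° from the pot's x axis (≈1.5 rad). The pot is home and within about 2° of square, and the grip is 31 N. Handing in.

Emit:
{"method": "jog_arm", "body": {"commands": [[0, 0, 0, 0, 0, 0], [0, 0, 0, 0, 0, 0], [0, 0, 0, 0, 0, 0]]}}

```text
time: 20.65
eef_pos: [525.4, -145.1, 68.6]
ee_rot: [0.0, 0.81, 0.587, 0.0]
force: [3.4, -4.0, 4.5]
width: 0.483
grasp_force: 31.6
```

```bash
python3 a.py; python3 -c "
from plant import arm;print(arm.close_job())"
```

```text
20.65 yaw y -18.119469912875495 [ 525.403 -145.058   68.575] [-0.08   0.437  0.285  2.044 -0.19   0.684  0.011] [ 3.385 -3.952  4.459] [-0.939 -0.816  0.05 ] 31.647218763828278
the job is handed in; nothing more can be done
None
```

I handed the job in at about 20.7 s: by my measurements the pot is home on the pegs, and the cap was screwed to its stop, backed off about 1.5 rad and is still held at about 32 N; no verdict came back.

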